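Crank up the finds stand

ROBOT

A 6-joint arm with a two-finger parallel gripper is mounted at the origin on the work surface. World frame = base frame: x ahead of the robot, y to its left, z up, the work surface at z = 0. Lengths are in m, angles in degrees, forces in N, time in s.
With the tool pointing down it reaches from about 0.35 to 0.8 m from the base axis. Payload 7.3 kg.
Tool frame: the origin (TCP) lies between the finger pads; the fingertips stand 17 mm ahead of it and the grasp point (between the pads) lies 2 mm behind it; x points along the fingers, z is the direction in which the jaws open and shut, and the axes are right-handed (so a half turn about x gives the same grasp; the last joint's range is limited). The gripper opens to 85 mm and grips with 20 to 120 N. Pads are 22 mm wide; open, the fingers measure 114 mm over their backs; the gripper's body (76 mm by 85 mm) begins 54 mm behind the grasp point. The pads swing forward as they close: fully open they stand 13 mm farther back than shut.
Start: joints at [-73.625, 19.595, 87.324, -0, 73.075, -8.365], TCP at [0.22, -0.477, 0.248] pointing down, gripper open.
Joint ranges: [-145.02, 145.02], [-44.19, 115.74], [2.07, 154.8], [-57.11, 237.11], [16.16, 152.29], [-177.93, 177.93]. Speed limits (degrees/s): [147.25, 147.25, 180, 180, 180, 180].

INTERFACE

Orientations are given as a 3x3 rotation matrix whose columns are the frame's x, y, z axes.
In Python, from bench import bot gives the robot as it stands. Calls block until the motion is done:
- bot.movep(position, orientation): joint-space move of the TCP to a pose.
- bot.movel(position, ori=None, vel=0.15): straight line of the TCP; ori=None keeps the orientation; vel is the mean speed in m/s.
- bot.move_j(angles): joint-space move.
- bot.move_gripper(opening, newtons=None): finger opening in m; newtons is the grip in N (None keeps the last); returns when the fingers have stopped.
- bot.sleep(seconds).
- bot.solve_ik(position, orientation): joint angles nearest the present ones, or None.
- bot.observe(): the state.
- bot.camera(name): name is "side" or "top"; returns the picture (420x560x3 uint8, red, green, blue); there is no depth.
- bot.calibration(name): a dict with "fx", "fy", "cx", "cy" (pixels), "rvec" (rotation vector, rad) and "tvec" (3), from world to camera coordinates, as OpenCV has them. Camera axes: x right, y down, z forward; pixel columns grow to the right and rows downward; lengths in m; the calibration is good to about 2 mm. A picture is of the moment at which its call begins. calibration takes no time and is no camera call.
A pose or a line that the arm cannot do raises bot.MotionError and nothing moves.
- bot.sign_off(): hands the job in, once; it reports no verdict.
The state is a dict: "time_s": time; "joints": joint angles; "joint_vel": joint speeds; "joint_efforts": joint torques, N m; "ee_pos": TCP position; "ee_rot": TCP orientation; "force": force on the tool from outside, world axes, zero at the start; "ft_torque": the same for the moment, N m; "grip_width": finger opening in m.
Only numpy, scipy, OpenCV 4.12 (cv2) and the standard library are available. Lean on these libraries where they do the work, as an engineer would, in place of code of your own. Each camera call takes 0.05 s, during which the arm holds its last target. There are 200 camera calls.

TASK

Take the loose crank from its wooden rest, feel it gently down over the hex nut hidden in the stand's collar until it sits fully home, then wind it clockwise (seen from above) until the platform with the clay figurine is all the way up against its stop. Do not force the crank, neither onto the hex nor against the stop; keep the gripper off the stand and move the platform only by the crank, keep the figurine standing, and leave the crank seated and let go; leave the bowl, the jar and the brush where they are.

Things in the scene. Friction and masses are not known exactly. Their poses are not given: they have to be found in the camera images.
- stand: grey painted metal lifting stand fixed to the table, base 130 x 360 x 16 mm high. Origin on the table under the vertical axis of the hex drive; z up; the platform lies towards its +y. Over the origin is a gear housing 104 x 104 mm, top at z = 55 mm, with a dark upright collar on it. The platform column stands at y = 240 mm. The stand may be turned on the table
- collar_mouth (a point): centre of the open top of the dark collar, 85 mm above the table: bore 52 mm, outside 66 mm, 30 mm deep to the flat housing top. The hex drive stands hidden inside. A crank with its socket only over the hex's nose stands with its foot 10 mm below this mouth; fully home its foot is 30 mm below
- hex_top (a point): centre of the top of the steel hex, 10 mm below the collar's mouth: hex 26 mm across flats, 20 mm high, with a round nose on it (25 mm across, tapering to 14, 8 mm high). Its turn at the start is unknown (axes given are the stand's) and repeats every 60 degrees. Clockwise from above raises the platform 6 mm per radian; 4.5 rad from bottom to a stop with a rubber buffer. Stiff (about 0.2 N m), stays where left
- crank: loose steel crank, 0.28 to 0.40 kg. Origin: centre of its underside, on the crank axis; z up the axis, x along the arm to the handle. Lower end a hex socket 27.2 mm across flats, 30 mm deep, outside 42 mm over corners, flats facing x and each 60 degrees on. Then a round 39 mm shank up to 62 mm; flat arm at 62 to 74 mm, 20 mm wide, from 18 mm behind the axis to 82 mm ahead
- crank_block (a point): centre of the crank's upright grip block, on the crank axis on top of the arm, 92 mm above the foot: 24 mm along crank x, 18 mm along crank y, 36 mm high (74 to 110 mm above the foot). Axes as the crank
- crank_handle (a point): middle of the crank's upright round black handle, 70 mm from the crank axis along crank x, 94 mm above the foot: 22 mm across, 40 mm high (74 to 114 mm above the foot), a sleeve that spins freely on its pin. Axes as the crank
- crank_foot (a point): centre of the underside of the crank's socket, on the crank axis; axes as the crank
- rest: wooden block 100 x 100 x 30 mm, fixed; origin under its centre. The crank stands upright in its square hole (44 mm wide, floor 8 mm above the table)
- lift (a joint): height of the platform above its lowest place, in m: 0 at the bottom, 0.027 at the top stop; it starts at 0
- platform_top (a point): centre of the upper face of the rubber-covered 110 x 110 mm platform, 103 mm above the table when lowest; it carries the clay figurine
- figurine_mid (a point): terracotta seated figure standing loose on the platform, 72 mm across its foot, 109 mm high; the point is 50 mm above its foot; z is up
- bowl: terracotta bowl, 90 mm across, 45 mm high, bystander; origin under its centre
- jar: white jar, 52 mm across, 75 mm high, bystander; origin under its centre
- brush: flat brush with a wooden handle, about 200 mm long, lying on the table, bystander; origin under its middle
Not all that is in view belongs to the job. Of the things that look like the crank, the larger one is meant. What is shaped like the part that bears figurine_mid but yellow is not meant.

How it is judged (in metres and radians):
On the way, in this order (a step that is already met when the one before it is completed fails the run):
1. the crank is seated fully home over the hex (horizontal distance between crank_foot and collar_mouth below 0.004 m and z of crank_foot in the frame of collar_mouth below -0.026 m and angle between crank_foot's own z axis and vertical below 0.1 rad), for 0.2 s.
2. the platform is wound up to its top stop with the crank on the hex (all of step 1 and value of joint lift above 0.0252 m), for 0.2 s.
At the end, for the whole second after the job is handed in: the platform rests within 1.8 mm of its top stop, the crank sits upright on the hex (foot at least 26 mm below the collar's mouth and within 4 mm of its axis, tilted less than 0.1 rad), and the figurine stands upright on the platform within 35 mm of its centre (all of step 2 and velocity of joint lift below 0.003 m/s and angle between figurine_mid's own z axis and vertical below 0.15 rad and horizontal distance between figurine_mid and platform_top below 0.035 m); the robot touches nothing.
It fails at once if the bowl, the jar or the brush pushed away more than 30 mm, or the jar or bowl tipped (distance of any of bowl, jar, brush from where it was at the start of the episode above 0.03 m or angle between any of bowl, jar's own z axis and vertical above 0.4 rad).
It fails at once if the clay figurine tipped or pushed off its place on the platform (angle between figurine_mid's own z axis and vertical above 0.25 rad or horizontal distance between figurine_mid and platform_top above 0.035 m).
It fails at once if the robot leans on the stand, its platform or the figurine (over 8 N) (contact force between any of the fingers, the arm and stand above 8 N or contact force between any of the fingers, the arm and figurine above 8 N).
It fails at once if the crank is pressed on the hex or collar with more than 60 N before it has dropped over the hex (contact force between crank and stand above 60 N and z of crank_foot in the frame of collar_mouth above -0.02 m).
It fails at once if the crank is forced on the hex (over 200 N between the flats, as when wound on hard against the stop) (contact force between crank and stand above 200 N).
It also fails if it takes over 72 s, if anything falls off the work surface, if the arm or the gripper's body presses on something with over 40 N, if the wrist force passes 120 N, or if a joint passes its speed limit or range.

## Working session

There is one attempt and no reset: what is moved stays moved. The work goes in short steps, each a Python script; the robot and the scene stay as the last script left them, time stands still between calls to the robot, and variables do not carry over. Pictures are saved under pics/ and viewed, about 8 in all and at most 12, crops included, and the job is handed in when it is done.

```bash
mkdir -p pics; ls
cat > h.py <<'E'
import numpy as np, cv2
from bench import bot
def cal(n):
    c=bot.calibration(n); K=np.array([[c['fx'],0,c['cx']],[0,c['fy'],c['cy']],[0,0,1.]])
    return K,np.array(c['rvec'],float),np.array(c['tvec'],float)
def ray(n,px):
    K,r,t=cal(n); R=cv2.Rodrigues(r)[0]
    d=R.T@np.linalg.solve(K,np.array([px[0],px[1],1.])); return -R.T@t,d
def onz(n,px,z):
    o,d=ray(n,px); return o+d*(z-o[2])/d[2]
def proj(n,p):
    K,r,t=cal(n); return cv2.projectPoints(np.atleast_2d(np.array(p,float)),r,t,K,None)[0][:,0]
def tri(p1,p2):
    o1,d1=ray('top',p1);o2,d2=ray('side',p2)
    a=np.linalg.lstsq(np.c_[d1,-d2],o2-o1,rcond=None)[0]
    return (o1+a[0]*d1+o2+a[1]*d2)/2,np.linalg.norm(o1+a[0]*d1-o2-a[1]*d2)
def save(n,f): 
    im=bot.camera(n); cv2.imwrite('pics/'+f,cv2.cvtColor(im,cv2.COLOR_RGB2BGR)); return im
E
python3 - <<'E'
from h import *
for n in('top','side'):
    save(n,n+'0.png'); o,d=ray(n,(280,210)); print(n,o,d,bot.calibration(n)['fx'])
s=bot.observe();print(s['time_s'],s['ee_rot'],s['force'],s['grip_width'])
E
```

```text
pics
top [ 0.48927826 -0.06029204  1.24072696] [ 0.06174977 -0.02369211 -0.99785685] 434.8897283966077
side [0.35813382 0.98597773 0.78274662] [ 0.15546763 -0.84026903 -0.51952184] 444.4380730924331
0.1 [[-3.87086274e-04  9.08200856e-01  4.18534414e-01]
 [ 1.30093032e-03  4.18534549e-01 -9.08199945e-01]
 [-9.99999079e-01  1.92932376e-04 -1.34351501e-03]] [-0.69314271  0.30058703  0.02280598] 0.08501001814745096
```

View pics/top0.png

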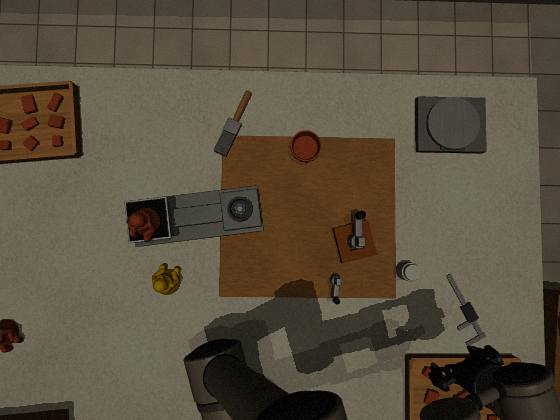

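View pics/side0.png

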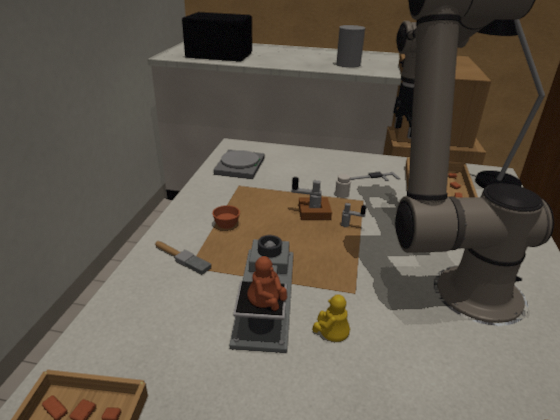

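The top view shows the stand's collar near (240,208) and the large crank in its rest near (357,241) with its handle near (360,215). The small decoy crank is at (336,287). The side view has the collar at about (270,245) and the crank at about (315,195). Next I'll enlarge the key regions.

Run:
```python
from h import *
t=cv2.imread('pics/top0.png');s=cv2.imread('pics/side0.png')
f=lambda im,x,y,w,h:cv2.convertScaleAbs(cv2.resize(im[y:y+h,x:x+w],(390,290),interpolation=cv2.INTER_CUBIC),alpha=1.6)
m=np.vstack([np.hstack([f(t,325,200,65,65*29//39),f(t,207,184,65,48)]),np.hstack([f(s,280,170,65,48),f(s,237,228,65,48)])])
cv2.imwrite('pics/m.png',m)
print(onz('top',(240,208),.085),onz('top',(357,241),.118),onz('top',(360,215),.122))
```

```text
[0.56462552 0.01862389 0.085     ] [ 0.48118353 -0.28728489  0.118     ] [ 0.54844844 -0.2942729   0.122     ]
```

View pics/m.png

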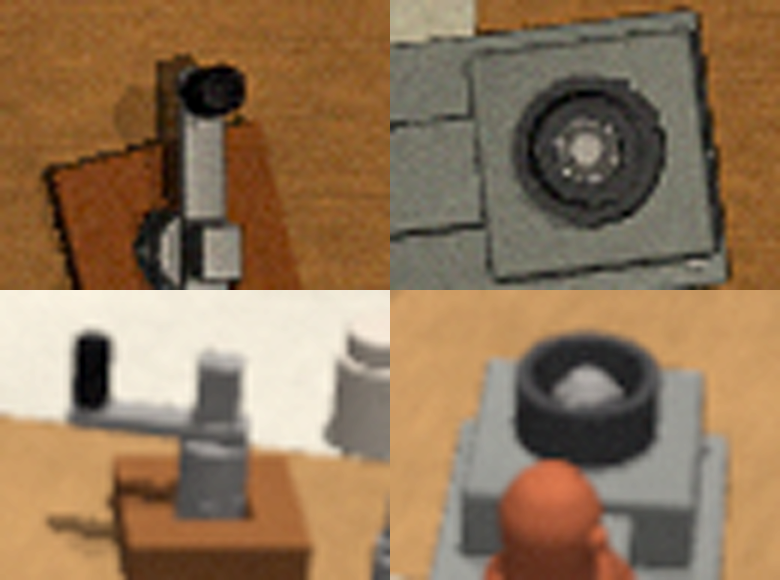

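The crops give these pixels:
- **Crank, top view:** block top at about (361.9,241.6), handle top at about (361.5,214.9).
- **Collar and nose, top view:** about (239.9,208.8).
- **Collar and nose, side view:** about (269.9,241.3).

The hex's turn can't be read from the images, so I'll find it by feel.

Run:
```python
from h import *
b=onz('top',(361.9,241.6),.118);h=onz('top',(361.5,214.9),.122);n=onz('top',(239.9,208.8),.083)
print('block',b,'handle',h,'nose',n, np.linalg.norm((h-b)[:2]),np.degrees(np.arctan2(*(h-b)[1::-1])))
print('tri nose',tri((239.9,208.8),(269.9,241.3)))
# side crop: block top centre (221,354)->, handle top (93,336)
sb=(280+221/6,170+(357-290)/6.04); sh=(280+93/6,170+(338-290)/6.04)
print('tri block',tri((361.9,241.6),sb),'handle',tri((361.5,214.9),sh))
psi=np.arctan2(*(h-b)[1::-1])
for k in(0,1):
    a=psi+np.pi/2+k*np.pi; z=np.array([np.cos(a),np.sin(a),0]);x=np.array([0,0,-1.]);R=np.c_[x,np.cross(z,x),z]
    for p in([*b[:2],.2],[*n[:2],.2]): print(k,bot.solve_ik(p,R))
```

```text
block [ 0.47978711 -0.30004042  0.118     ] handle [ 0.5487614  -0.29818107  0.122     ] nose [0.56261908 0.01898542 0.083     ] 0.06899935214307473 1.5441578521316326
tri nose (array([0.56242589, 0.01904191, 0.08149434]), np.float64(0.0005830528419069016))
tri block (array([ 0.47869333, -0.30087669,  0.11466322]), np.float64(0.002144345670150104)) handle (array([ 0.54841813, -0.29908872,  0.11806822]), np.float64(0.0011135551932261586))
0 [-3.97795344e+01  2.62095665e+01  8.49783870e+01 -2.54444375e-14
  6.88120465e+01 -1.31323692e+02]
0 [-5.86734147e+00  2.59134946e+01  8.54699437e+01 -2.54444375e-14
  6.86165618e+01 -9.74114993e+01]
1 [-3.97795344e+01  2.62095665e+01  8.49783870e+01 -2.54444375e-14
  6.88120465e+01  4.86763078e+01]
1 [-5.86734147e+00  2.59134946e+01  8.54699437e+01 -2.54444375e-14
  6.86165618e+01  8.25885007e+01]
```

```bash
cat >> h.py <<'E'
def rot(psi,k=0):
    a=psi+np.pi/2+k*np.pi; z=np.array([np.cos(a),np.sin(a),0]);x=np.array([0,0,-1.]);return np.c_[x,np.cross(z,x),z]
def st(m=''):
    s=bot.observe(); print(m,'t%.2f'%s['time_s'],'F',np.round(s['force'],1),'T',np.round(s['ft_torque'],2),'p',np.round(s['ee_pos'],4),'j6 %.1f w %.4f'%(s['joints'][5],s['grip_width'])); return s
E
python3 - <<'E'
from h import *
R=rot(np.radians(1.54)); b=[.4795,-.3003]
bot.movep([*b,.22],R); bot.move_gripper(.05,60); bot.movel([*b,.104],vel=.1); st('down')
bot.move_gripper(0,60); st('grip')
bot.movel([*b,.110],vel=.05); st('lift1')
bot.movel([*b,.20],vel=.12); st('lift')
save('top','g_t.png');save('side','g_s.png')
t=cv2.imread('pics/g_t.png');s=cv2.imread('pics/g_s.png')
cv2.imwrite('pics/g.png',cv2.convertScaleAbs(np.hstack([cv2.resize(t[190:290,300:400],(400,400)),cv2.resize(s[110:230,260:380],(400,400))]),alpha=1.5))
E
```

```text
down t3.71 F [-0.3 -0.3 -0.2] T [-0.01 -0.02 -0.03] p [ 0.4798 -0.3006  0.1046] j6 -131.4 w 0.0500
grip t4.09 F [-0.4  0.8  4.5] T [ 0.28  0.09 -0.04] p [ 0.4797 -0.3003  0.1045] j6 -131.4 w 0.0173
lift1 t4.36 F [ 0.  -0.1 -3.6] T [ 0.03  0.04 -0.01] p [ 0.4794 -0.3003  0.1099] j6 -131.4 w 0.0171
lift t5.26 F [ 0.   0.7 -3. ] T [ 0.02  0.04 -0.05] p [ 0.4791 -0.3     0.1991] j6 -131.4 w 0.0175
```

View pics/g.png

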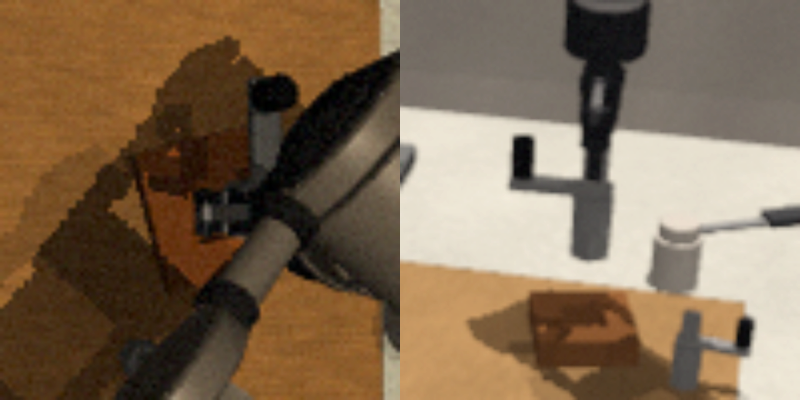

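The crank is gripped by its block, hangs upright and is clear of the rest. Next I move it over the collar with the wrist wound back, then feel downwards.

```bash
python3 - <<'E'
from h import *
n=[.5625,.0190]; R=rot(np.radians(72))
bot.movep([*n,.235],R); bot.movel([*n,.188],vel=.1); bot.sleep(.2); s=st('above'); f0=s['force'][2]
save('top','n_t.png');save('side','n_s.png')
z=.188
while z>.160:
    z-=.0015; bot.movel([*n,z],vel=.03); s=bot.observe(); f=s['force']
    if z<.183: print('%.4f'%z,np.round(f,1),np.round(s['ee_pos'],4))
    if f[2]-f0>6 or np.hypot(*f[:2])>10: break
st('stop')
E
python3 -c "
import cv2,numpy as np
t=cv2.imread('pics/n_t.png');s=cv2.imread('pics/n_s.png')
cv2.imwrite('pics/n.png',cv2.convertScaleAbs(np.hstack([cv2.resize(t[165:255,195:285],(400,400)),cv2.resize(s[175:275,220:320],(400,400))]),alpha=1.6))"
```

```text
above t7.43 F [-0.8  0.8 -3.8] T [-0.01 -0.04 -0.03] p [0.5629 0.0189 0.1888] j6 -167.9 w 0.0169
0.1820 [-0.2 -0.5 -3.3] [0.5624 0.019  0.1819]
0.1805 [ 0.5  1.  -4.5] [0.5624 0.019  0.1804]
0.1790 [-0.5  0.1 -3.5] [0.5624 0.019  0.1789]
0.1775 [ 0.1  0.1 -3.8] [0.5624 0.019  0.1774]
0.1760 [-0.  -0.5 -3.6] [0.5624 0.019  0.1759]
0.1745 [-0.3  0.5 -3.4] [0.5625 0.019  0.1744]
0.1730 [ 2.1  1.5 -4. ] [0.5627 0.0193 0.1729]
0.1715 [ 1.7  2.5 -4.7] [0.5627 0.0192 0.1715]
0.1700 [-1.1  3.6  5.1] [0.5629 0.0192 0.1712]
stop t10.53 F [-1.1  3.6  5.1] T [0.75 0.16 0.04] p [0.5629 0.0192 0.1712] j6 -167.9 w 0.0171
```

View pics/n.png

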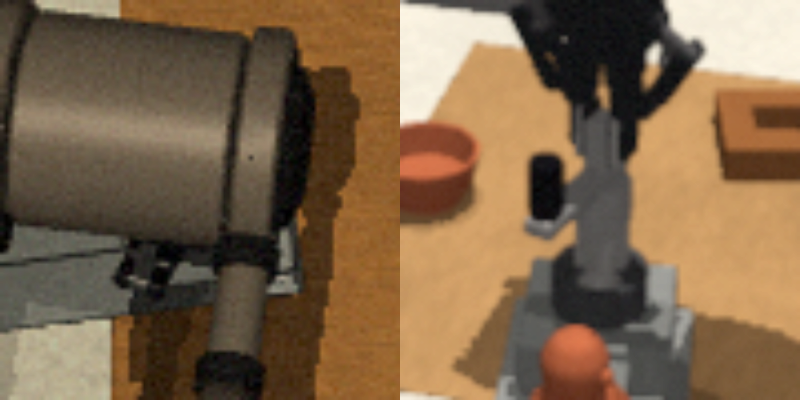

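The crank went over the nose and stopped with its foot about 10 mm below the mouth, so it is resting on the hex top. Now I turn it gently clockwise until it drops.

Run:
```python
from h import *
f0=-3.6; n=[.5627,.0194]; z=.170; ok=False
for i in range(26):
    j=list(bot.observe()['joints']); j[5]=-167.9+3*(i+1); bot.move_j(j)
    s=bot.observe(); f=s['force']; p=s['ee_pos']
    print(i,'j6 %.1f'%s['joints'][5],np.round(f,1),'Tz %.2f'%s['ft_torque'][2],np.round(p,4),'t%.1f'%s['time_s'])
    if f[2]-f0>25 or np.hypot(*f[:2])>20: break
    while f[2]-f0<6 and p[2]>.162:
        z=min(z,p[2])-.001; bot.movel([*n,z],vel=.03); s=bot.observe(); f=s['force'];p=s['ee_pos']; print('   z %.4f'%z,np.round(f,1),np.round(p,4))
    if p[2]<.1665: ok=True;break
st('end')
```

```text
0 j6 -165.0 [-0.8  2.6  1.6] Tz -0.01 [0.5628 0.0192 0.1714] t10.8
   z 0.1690 [-4.5  2.3 13.8] [0.563  0.0193 0.1709]
1 j6 -162.0 [-1.1  1.5  4.2] Tz 0.02 [0.5631 0.0192 0.1712] t11.3
2 j6 -159.0 [-0.8  1.1  3.2] Tz -0.01 [0.563  0.0192 0.1712] t11.5
3 j6 -156.0 [-2.   2.6  2.8] Tz 0.08 [0.5629 0.0192 0.1712] t11.8
4 j6 -153.1 [-2.3  2.7  3.3] Tz 0.07 [0.5629 0.0193 0.1712] t12.0
5 j6 -150.1 [-1.6  3.   4.1] Tz 0.09 [0.5629 0.0193 0.1711] t12.3
6 j6 -147.1 [-2.1  2.4  3.2] Tz 0.07 [0.5629 0.0193 0.1711] t12.5
7 j6 -144.1 [-1.3  2.7  2.5] Tz 0.08 [0.5629 0.0192 0.1711] t12.8
8 j6 -141.1 [-2.   2.7  2.6] Tz 0.05 [0.5629 0.0193 0.171 ] t13.0
9 j6 -138.1 [-2.7  2.6  3.1] Tz 0.02 [0.5629 0.0193 0.1711] t13.3
10 j6 -135.1 [-1.   2.1  4.4] Tz 0.06 [0.563  0.0191 0.1711] t13.5
11 j6 -132.1 [-2.1  2.7  4.3] Tz 0.05 [0.5631 0.019  0.1712] t13.8
12 j6 -129.0 [-3.2  2.6  2.6] Tz 0.11 [0.5631 0.019  0.1712] t14.0
13 j6 -126.1 [-2.2  2.2  3.8] Tz 0.03 [0.5631 0.019  0.1712] t14.3
14 j6 -123.1 [-2.8  2.8  4.4] Tz 0.07 [0.5631 0.0189 0.1712] t14.5
15 j6 -120.1 [-2.2  2.5  4.2] Tz 0.09 [0.563  0.0189 0.1712] t14.8
16 j6 -117.1 [-2.   2.3  3.5] Tz 0.03 [0.563  0.019  0.1712] t15.0
17 j6 -114.1 [-3.4  2.3  3.2] Tz 0.03 [0.563  0.019  0.1712] t15.3
18 j6 -111.1 [-2.4  2.3  4.4] Tz 0.07 [0.563  0.019  0.1712] t15.5
19 j6 -108.1 [-2.5  2.6  4.7] Tz 0.01 [0.5631 0.019  0.1712] t15.8
20 j6 -105.1 [-3.   2.4  4.2] Tz -0.00 [0.5631 0.0189 0.1712] t16.0
21 j6 -102.1 [-3.1  2.5  4.6] Tz 0.07 [0.5631 0.0189 0.1712] t16.3
22 j6 -99.1 [-2.3  3.5  3.8] Tz 0.05 [0.5632 0.0188 0.1712] t16.5
23 j6 -96.1 [-2.8  2.6  4.6] Tz 0.01 [0.5632 0.0188 0.1712] t16.8
24 j6 -93.1 [-3.2  2.9  3.3] Tz 0.05 [0.5632 0.0188 0.1711] t17.0
25 j6 -90.1 [-3.2  2.3  3.9] Tz 0.03 [0.5633 0.0187 0.1711] t17.3
end t17.28 F [-3.2  2.3  3.9] T [0.6  0.69 0.03] p [0.5633 0.0187 0.1711] j6 -90.1 w 0.0167
```

No drop in 78°, and a steady sideways force of about (-3,+2.5) N says the crank sits off-centre. I'll lift slightly, probe for the centre, then turn back, easing off the sideways force at each step.

```bash
cat >> h.py <<'E'
def go(n,z,psi):
    q=bot.solve_ik([n[0],n[1],z],rot(np.radians(psi))); bot.move_j(q); s=bot.observe(); return s,np.array(s['force']),np.array(s['ee_pos'])
def probe(c,z,psi,lim=4,h=.0004):
    c=np.array(c,float)
    for ax in(0,1):
        e=[]
        for sg in(1,-1):
            n=c.copy()
            for k in range(10):
                n[ax]+=sg*h; s,f,p=go(n,z,psi)
                if -sg*f[ax]>lim: break
            e.append(p[ax]); print('ax',ax,sg,'cmd',np.round(n,4),np.round(f,1),np.round(p,4))
        c[ax]=sum(e)/2
    go(c,z,psi); print('centre',np.round(c,4)); return c
E
python3 - <<'E'
from h import *
psi=72-(-90.1+167.9); c=np.array([.5630,.0190])
s,f,p=go(c,.1722,psi); st('raised')
c=probe(c,.1722,psi); st('c')
E
```

```text
raised t17.53 F [-0.   1.2 -2.9] T [ 0.22 -0.07 -0.02] p [0.5632 0.0188 0.1716] j6 -90.1 w 0.0170
ax 0 1 cmd [0.5662 0.019 ] [-5.   1.4 -3.2] [0.5657 0.0191 0.172 ]
ax 0 -1 cmd [0.561 0.019] [ 5.   1.6 -3. ] [0.5614 0.019  0.1724]
ax 1 1 cmd [0.5636 0.023 ] [ 0.4 -5.7 -4.5] [0.5636 0.0226 0.1722]
ax 1 -1 cmd [0.5636 0.0174] [ 0.6  5.3 -3.3] [0.5636 0.018  0.1722]
centre [0.5636 0.0203]
c t24.53 F [-0.4 -0.3 -3.5] T [-0.08  0.05  0.04] p [0.5635 0.0198 0.1722] j6 -89.9 w 0.0171
```

Run:
```python
from h import *
f0=-3.5; n=np.array([.5636,.0203]); z=.1705; psi0=72-(-90.1+167.9); ok=False
for i in range(23):
    psi=psi0+3*i; s,f,p=go(n,z,psi)
    if f[2]-f0>12: z+=.0005
    elif f[2]-f0<4: z-=.0007
    print(i,'j6 %.1f'%s['joints'][5],np.round(f,1),'Tz %.2f'%s['ft_torque'][2],np.round(p,4),'z %.4f'%z)
    if f[2]-f0>30: break
    if p[2]<.1690: ok=True;break
    d=f[:2]*.00006; n=n+np.where(abs(f[:2])>1.0,d,0)
print(ok,n,psi);st()
```

```text
0 j6 -89.9 [ 0.1 -0.6  0.4] Tz -0.04 [0.5639 0.0198 0.171 ] z 0.1698
1 j6 -92.9 [-0.6 -0.2  4.6] Tz -0.00 [0.564  0.0201 0.1706] z 0.1698
2 j6 -95.9 [-1.5 -1.6  7.5] Tz 0.04 [0.5641 0.0199 0.1708] z 0.1698
3 j6 -98.9 [-0.2 -0.3  7.8] Tz 0.01 [0.5642 0.02   0.171 ] z 0.1698
4 j6 -101.9 [0.  0.3 8.1] Tz 0.04 [0.5643 0.0201 0.171 ] z 0.1698
5 j6 -104.9 [ 0.  -0.6  8.1] Tz 0.01 [0.5644 0.0202 0.1711] z 0.1698
6 j6 -107.9 [0.4 0.4 7.4] Tz -0.04 [0.5644 0.0202 0.1711] z 0.1698
7 j6 -110.9 [-0.3 -0.   7.3] Tz -0.01 [0.5644 0.0203 0.1711] z 0.1698
8 j6 -113.9 [-0.6  1.   8. ] Tz 0.00 [0.5644 0.0203 0.1711] z 0.1698
9 j6 -116.9 [0.8 1.5 7.5] Tz 0.04 [0.5644 0.0204 0.1711] z 0.1698
10 j6 -119.9 [0.2 0.5 6.4] Tz 0.01 [0.5645 0.0205 0.1711] z 0.1698
11 j6 -122.9 [-0.6  1.5  6.7] Tz 0.03 [0.5645 0.0206 0.1711] z 0.1698
12 j6 -125.9 [0.1 1.7 6.9] Tz -0.02 [0.5645 0.0206 0.171 ] z 0.1698
13 j6 -128.9 [0.4 0.1 6. ] Tz 0.05 [0.5644 0.0207 0.1709] z 0.1698
14 j6 -131.9 [-0.3  1.7  6.2] Tz -0.03 [0.5644 0.0208 0.1708] z 0.1698
15 j6 -134.8 [ 1.7 -0.2 -3.6] Tz 0.05 [0.5635 0.0206 0.1695] z 0.1691
16 j6 -137.8 [ 0.8 -0.6 -3.8] Tz 0.01 [0.5634 0.0206 0.1684] z 0.1684
True [0.56360814 0.02065045] 42.19999999999999
 t28.78 F [ 0.8 -0.6 -3.8] T [ 0.01 -0.31  0.01] p [0.5634 0.0206 0.1684] j6 -137.8 w 0.0170
```

It dropped at j6 ≈ -135 with no load. Now I lower it all the way, keeping forces small.

Run:
```python
from h import *
f0=-3.6; n=np.array([.5636,.02065]); z=.1684; psi=42.2-1.0
while z>.1495:
    z-=.0015; s,f,p=go(n,z,psi)
    print('%.4f'%z,np.round(f,1),'Tz %.2f'%s['ft_torque'][2],np.round(p,4),'j6 %.1f'%s['joints'][5])
    if f[2]-f0>15: break
    n=n+np.where(abs(f[:2])>1.0,f[:2]*.00006,0); psi-=np.clip(s['ft_torque'][2]*8,-1,1)*-1 if abs(s['ft_torque'][2])>.1 else 0
print(n,psi); st(); save('side','d_s.png')
im=cv2.imread('pics/d_s.png'); cv2.imwrite('pics/d.png',cv2.convertScaleAbs(cv2.resize(im[170:290,210:330],(480,480)),alpha=1.6))
```

```text
0.1669 [ 1.  -0.7 -4.6] Tz 0.01 [0.5635 0.0206 0.1665] j6 -136.8
0.1654 [ 1.8  0.2 -4.5] Tz 0.00 [0.5635 0.0206 0.1652] j6 -136.9
0.1639 [ 0.2  0.4 -3.4] Tz 0.00 [0.5636 0.0206 0.1638] j6 -136.9
0.1624 [ 0.1 -0.9 -3.7] Tz -0.02 [0.5637 0.0207 0.1623] j6 -136.9
0.1609 [ 0.1  0.1 -4. ] Tz 0.02 [0.5637 0.0207 0.1608] j6 -136.9
0.1594 [-0.7  1.1 -3.6] Tz 0.03 [0.5637 0.0207 0.1593] j6 -136.9
0.1579 [ 0.3 -0.4 -3.8] Tz -0.04 [0.5637 0.0207 0.1578] j6 -136.9
0.1564 [ 0.1  0.7 -3.4] Tz 0.03 [0.5637 0.0207 0.1563] j6 -136.9
0.1549 [-0.7  0.2 -3.8] Tz -0.04 [0.5637 0.0207 0.1548] j6 -136.9
0.1534 [ 0.3  1.2 -3.8] Tz -0.03 [0.5637 0.0207 0.1533] j6 -136.9
0.1519 [-0.2 -0.1 -3.7] Tz -0.02 [0.5637 0.0208 0.1518] j6 -136.9
0.1504 [-2.6 -0.9  6. ] Tz -0.00 [0.5639 0.0208 0.1515] j6 -136.9
0.1489 [-5.9  0.7 15.6] Tz 0.05 [0.564  0.0208 0.1515] j6 -136.9
[0.56361461 0.02078994] 41.2
 t32.03 F [-5.9  0.7 15.6] T [0.03 1.31 0.05] p [0.564  0.0208 0.1515] j6 -136.9 w 0.0169
```

View pics/d.png

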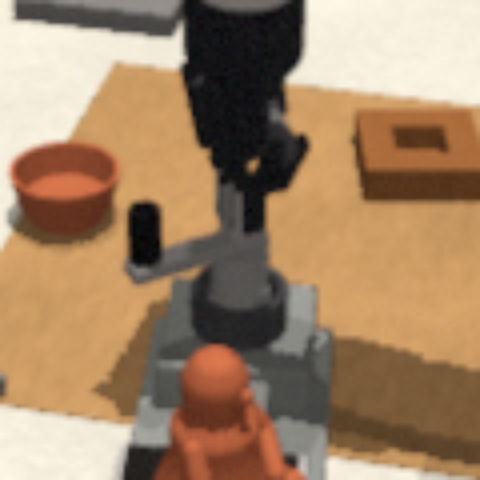

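The crank is fully home: it travelled 20 mm and is pressed on the floor with about 19 N. Next I ease the pressure and wind clockwise while watching the torque.

Run:
```python
from h import *
n=np.array([.5637,.0208]); z=.1513; psi=41.2; go(n,z,psi); st('eased'); j0=None
while True:
    j6=-136.9+(41.2-psi); step=9 if j6<65 else 3
    if j6+step>172: print('range');break
    psi-=step; s,f,p=go(n,z,psi); T=s['ft_torque'][2]
    print('%.1f'%s['joints'][5],np.round(f,1),'Tz %.2f'%T,np.round(p,4))
    if T>.75 or np.linalg.norm(f)>25: break
    n=n+np.where(abs(f[:2])>1.5,f[:2]*.00004,0); z+=.0003*((f[2]>4)-(f[2]<-6))
print(n,z,psi);st()
```

```text
eased t32.33 F [-1.5 -1.2  1.1] T [-0.08  0.38  0.04] p [0.5638 0.0208 0.1515] j6 -136.9 w 0.0170
-128.1 [-2.8 -0.8  3.9] Tz -0.10 [0.5639 0.0207 0.1515]Traceback (most recent call last):
  File "<stdin>", line 9, in <module>
TypeError: numpy boolean subtract, the `-` operator, is not supported, use the bitwise_xor, the `^` operator, or the logical_xor function instead.
```

Run:
```python
from h import *
n=np.array([.5637,.0208]); z=.1512; psi=41.2-9; 
while True:
    j6=-136.9+(41.2-psi); step=9 if j6<65 else 3
    if j6+step>172: print('range');break
    psi-=step; s,f,p=go(n,z,psi); T=s['ft_torque'][2]
    print('%.1f'%s['joints'][5],np.round(f,1),'Tz %.2f'%T,np.round(p,4))
    if abs(T)>.75 or np.linalg.norm(f)>25: break
    n=n+np.where(abs(f[:2])>1.5,f[:2]*.00004,0); z+=.0003*(int(f[2]>4)-int(f[2]<-6))
print(n,z,psi);st()
```

```text
-119.2 [-2.2 -1.5  3.8] Tz -0.08 [0.5639 0.0206 0.1515]
-110.2 [-2.1 -1.7  4.6] Tz -0.07 [0.5638 0.0206 0.1515]
-101.3 [-1.9 -0.9  3. ] Tz -0.06 [0.5637 0.0205 0.1515]
-92.3 [-1.2 -1.5  2.1] Tz -0.00 [0.5636 0.0205 0.1515]
-83.3 [-0.7 -2.4  3.6] Tz -0.10 [0.5635 0.0205 0.1515]
-74.3 [-1.1 -1.6  3.9] Tz -0.09 [0.5635 0.0205 0.1515]
-65.3 [-1.9 -2.2  2.9] Tz -0.11 [0.5634 0.0205 0.1515]
-56.4 [-1.8 -1.9  2.9] Tz -0.06 [0.5633 0.0205 0.1515]
-47.4 [-2.3 -1.7  4.2] Tz -0.10 [0.5633 0.0204 0.1515]
-38.4 [-0.5 -1.   1.3] Tz -0.01 [0.5631 0.0204 0.1515]
-29.4 [ 0.  -0.4 -0.1] Tz -0.07 [0.5631 0.0204 0.1515]
-20.4 [-1.4 -0.1 -1.1] Tz -0.07 [0.5631 0.0204 0.1516]
-11.4 [-0.9 -0.2 -1.8] Tz -0.07 [0.563  0.0204 0.1516]
-2.4 [-1.2  0.8 -1.7] Tz -0.06 [0.563  0.0204 0.1516]
6.6 [-0.9  1.2 -2.8] Tz 0.04 [0.563  0.0204 0.1516]
15.6 [-0.6  1.6 -3.8] Tz -0.04 [0.563  0.0205 0.1516]
24.6 [-1.5  1.9 -5.1] Tz 0.06 [0.563  0.0205 0.1516]
33.6 [-2.9  1.3 -4. ] Tz -0.05 [0.563  0.0205 0.1516]
42.6 [-1.2  3.5 -4.5] Tz -0.07 [0.563  0.0206 0.1517]
51.7 [-1.3  2.8 -5.1] Tz 0.01 [0.563  0.0206 0.1517]
60.7 [-1
[... 559 characters left out ...]
0 [0.563  0.0212 0.1518]
100.0 [ 1.7  1.  -4.8] Tz -0.03 [0.563  0.0212 0.1518]
103.0 [ 1.4  0.2 -5. ] Tz -0.02 [0.563  0.0212 0.1518]
106.0 [ 1.1  0.8 -4.8] Tz -0.00 [0.5631 0.0212 0.1519]
109.0 [ 0.6  0.9 -4.2] Tz 0.03 [0.5631 0.0212 0.1518]
112.0 [ 1.3  0.4 -4.4] Tz -0.03 [0.563  0.0212 0.1519]
115.0 [ 1.6  0.2 -5.1] Tz -0.07 [0.5631 0.0212 0.1518]
118.0 [ 1.4  0.  -3.7] Tz -0.06 [0.5631 0.0212 0.1518]
121.0 [ 2.   0.7 -3.9] Tz 0.01 [0.5631 0.0212 0.1518]
124.0 [ 2.2 -0.1 -4.3] Tz 0.40 [0.5632 0.0212 0.1519]
127.0 [ 1.6  0.1 -4.6] Tz 1.42 [0.5632 0.0212 0.1519]
[0.56319943 0.02122188] 0.1518 -222.8
 t43.41 F [ 1.6  0.1 -4.6] T [ 0.06 -0.5   1.42] p [0.5632 0.0212 0.1519] j6 127.0 w 0.0170
```

Torque rose sharply at j6 ≈ 124–127, after about 261° of winding against the 258° expected plus play. That is the stop. I back off the load, let go and retreat upwards.

Run:
```python
from h import *
n=[.5632,.0212]; psi=-222.8
go(n,.1516,psi+3); s=st('relaxed')
bot.move_gripper(.05); st('open')
bot.movel([*n,.24],vel=.1); q=list(bot.observe()['joints']); q[0]-=45; bot.move_j(q); st('clear')
save('top','e_t.png');save('side','e_s.png')
t=cv2.imread('pics/e_t.png');s=cv2.imread('pics/e_s.png')
cv2.imwrite('pics/e.png',cv2.convertScaleAbs(np.hstack([cv2.resize(t[170:260,120:270],(400,240)).copy() if 0 else cv2.resize(t[150:270,120:270],(400,320)),cv2.resize(s[190:350,200:400],(400,320))]),alpha=1.5))
```

```text
relaxed t43.66 F [ 1.1  0.4 -1.6] T [ 0.1  -0.33  0.18] p [0.5633 0.0212 0.1518] j6 124.2 w 0.0169
open t44.08 F [ 0.2 -0.2  0.9] T [-0.01  0.01 -0.03] p [0.5631 0.0212 0.1517] j6 124.2 w 0.0503
clear t46.69 F [-0.7 -0.2 -0.7] T [-0.03  0.04 -0.03] p [ 0.4137 -0.3821  0.2393] j6 124.2 w 0.0498
```

View pics/e.png

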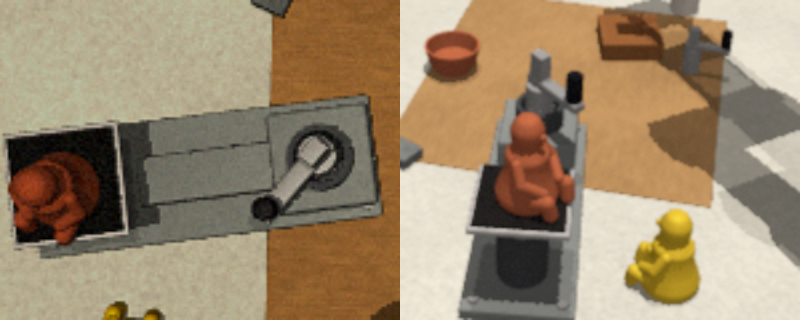

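The picture shows the crank seated with its handle turned round, the platform raised and the figurine upright. The corners of the platform are at top (122,201.8) and (125.6,242.6), and at side (235.5,306) and (284,307.5). I'll check the height from those.

Run:
```python
from h import *
print(tri((121.9,201.75),(235.5,306)),tri((125.6,242.6),(284,307.5)))
# crank block top: top (317,150)->, side (541,55)->
print('block top',tri((120+317/2.667,150+150/2.667),(200+141/2,190+55/2)))
```

```text
(array([0.57249128, 0.31796917, 0.11854248]), np.float64(0.0034573251437258535)) (array([0.46960614, 0.30351862, 0.1232214 ]), np.float64(0.0010810103526871964))
block top (array([0.5633257 , 0.01649881, 0.15648337]), np.float64(0.0019962418294378922))
```

My hand-picked corners and the block top both read about 8 mm low. A before/after shift of the figurine is a cleaner check.

Run:
```python
from h import *
a=cv2.imread('pics/side0.png');b=cv2.imread('pics/e_s.png')
def m(im):
    h=cv2.cvtColor(im,cv2.COLOR_BGR2HSV); k=cv2.inRange(h,(0,120,50),(12,255,255)); k[:245]=0;k[330:]=0;k[:,:235]=0;k[:,300:]=0
    k2=cv2.inRange(h,(0,120,50),(12,255,255)); k2[:215]=0;k2[330:]=0;k2[:,:243]=0;k2[:,300:]=0
    n,l,s,c=cv2.connectedComponentsWithStats(k2); i=1+s[1:,4].argmax(); return s[i],c[i]
for im in(a,b): print(m(im))
o=np.array([.54,.26,.15])
for dz in(0,.0252,.027): print(dz,proj('side',o+[0,0,dz]))
```

```text
(array([ 247,  256,   40,   54, 1308], dtype=int32), array([265.52599388, 285.367737  ]))
(array([ 247,  246,   40,   55, 1370], dtype=int32), array([265.72262774, 275.61459854]))
0 [[256.24923735 279.35843828]]
0.0252 [[256.24990994 270.29353341]]
0.027 [[256.24995869 269.63648161]]
```

The figurine moved 9.75 px, against 9.7 px expected for the full 27 mm, so the platform is at the top.

```bash
python3 -c "
from h import *
st(); bot.sign_off()"
```

```text
t46.79 F [-0.2 -0.4 -0.6] T [-0.   -0.02  0.03] p [ 0.4138 -0.3821  0.2393] j6 124.2 w 0.0501
the job is handed in; nothing more can be done
```

I seated the crank on the hex, wound the platform up to its stop, let go and handed the job in at 46.8 s; no verdict is reported.

- **Seating:** The first turn of 78° gave no drop because the crank was about 1.4 mm off-centre. After probing for the centre, I turned it back under about 8–12 N of press until it dropped. It then went down the full 20 mm freely and stopped at about 19 N.
- **Winding:** I turned it clockwise about 261°, against 258° expected plus play. At the stop the torque peaked at 1.4 N m, above my 0.75 N m cutoff because the last 3° step overshot it. I eased it to 0.2 N m before opening the gripper.
- **Final checks:** In the side view the figurine rose 9.75 px, against 9.7 px expected for 27 mm. It stands upright, the crank looks seated, and the arm is clear with no force on it.
- **Disagreement:** Hand-picked points in two views put the platform at 119–123 mm instead of 130 mm. The crank's block top also read about 8 mm low, so I took this as error in picking pixels and relied on the figurine's shift and the torque.
- **Not checked:** I did not measure the bowl, jar and brush afterwards. The arm stayed well clear of them.

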